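# Turn the upside-down drip tray over against the bench panel

### The arm

A 6-joint arm with a two-finger parallel gripper is mounted at the origin on the work surface. World frame = base frame: x ahead of the robot, y to its left, z up, the work surface at z = 0. Lengths are in m, angles in rad, forces in N, time in s.
With the tool pointing down it reaches from about 0.25 to 0.775 m from the base axis. Payload 4 kg.
Tool frame: the origin (TCP) lies midway between the tips of the shut fingers; the grasp point (between the pads) lies 19 mm behind it (env.grip_depth is the distance from the TCP to the grasp point, in m); z points along the fingers, y is the line along which they close (so a half turn about z gives the same grasp; the last joint's range is limited). The gripper opens to 85 mm and grips with 20 to 120 N. Pads are 22 mm wide; open, the fingers measure 114 mm over their backs; the gripper's body (76 mm by 85 mm) begins 54 mm behind the grasp point. The pads swing forward as they close: fully open they stand 13 mm farther back than shut.
Start: joints at [1.209, 0.087, 1.371, -0, 1.684, -0.103], TCP at [0.141, 0.532, 0.231] pointing down, gripper open.
Joint ranges: [-3.1, 3.1], [-0.76, 2.03], [0.27, 2.55], [-1.08, 4.22], [0.17, 2.65], [-2.57, 2.57]. Speed limits (rad/s): [2.79, 2.79, 3.14, 3.14, 3.14, 3.14].

### API

Orientations are given as [roll, pitch, yaw] about the fixed x, y, z axes, in that order (R = Rz(yaw) Ry(pitch) Rx(roll)).
In Python, from workcell import env gives the robot as it stands.
- The arm moves only by the tool move_arm, never from a script. Its arguments are lists of equal length, an entry for each row: "claw": the opening, from 0 (shut) to 1 (fully open); "delta_pos": the shift along the tool's x, y, z scaled (see below), a list of three; "turn": the turn about the tool's z scaled (see below). A call has exactly 8 rows; each row is the pose to reach, as a shift and turn from the pose commanded when the call began, along the tool's axes at that moment; what a row does not reach only later rows make up. The controller multiplies each number of a shift by 0.08 m and each number of a turn by pi/4 rad. A row lasts 1/8 s, in which the tool goes at most 62.5 mm and 10.7 degrees, less where a joint would pass 70% of its speed; a pose out of reach is approached as far as the arm can. A call with a number of a shift or a turn outside -1 to 1 is refused whole. A call with a gripper value outside its range is refused whole. The fingers move at their own pace and stop on an object; "newtons" is the grip in N (left out, the last holds). Time passes only in rows, so rows that repeat a pose let the fingers close, or fill a call up. It gives the time, the measured TCP pose, the force, the opening and the grip force at its end, in the units of the state.
- env.get_state(): the state, without advancing time (a new reading comes with each control period).
- env.read_camera(name): name is "scene" or "top" or "wrist"; returns the picture (384x512x3 uint8, red, green, blue); there is no depth.
- env.camera_params(name): a dict with "K" (3x3 intrinsics, pixels), "dist" ([k1, k2, p1, p2, k3] as OpenCV has them; the pictures are not rectified), "view" (4x4, takes a point from world to camera coordinates). Camera axes: x right, y up, looking along -z (the intrinsics and any distortion apply to the point x, -y, -z); pixel columns grow to the right and rows downward; lengths in m; the calibration is good to about 2 mm. A picture is of the moment at which its call begins: read the wrist's pose just before it. camera_params takes no time and is no camera call; for the wrist camera it gives the pose at the moment of the call.
- env.sign_off(): hands the job in; it is judged then, once.
Trained networks look in the newest picture that a camera, given by its name, has taken for a name from the list of things; names that differ only in an ending like _2 or _b are one class to them, and where a whole thing is asked for, a point or a joint stands for the part that bears it (a point fixed in the world has none). Each returns a list of dicts, best first, with "score" (0 to 1); they miss things now and then, are a little off and sometimes report something else, mostly with a low value. They report only what shows in the picture. A call takes as long as a camera call. They do not tell look-alikes from the thing itself.
- env.trace(camera, thing): "mask" (384x512 bool, what is visible of it) and "box" ([left, top, right, bottom] in pixels, round what is visible of it).
- env.spot_point(camera, thing): "position" ([column, row] in pixels: a listed point, or the origin of a listed thing).
The state is a dict: "time_s": time; "joint_pos": joint angles; "qvel": joint speeds; "tau": joint torques, N m; "position": TCP position; "tcp_rot": TCP orientation; "wrist_force": force on the tool from outside, world axes, zero at the start; "wrist_torque": the same for the moment, N m; "finger_gap": finger opening in m; "gripper_force": force on a finger pad.
Only numpy, scipy, OpenCV 4.12 (cv2) and the standard library are available. Lean on these libraries where they do the work, as an engineer would, in place of code of your own. Each camera call takes 0.05 s, during which the arm holds its last target. There are 200 camera calls.

### The job

In the greenhouse, the narrow black drip tray in front of the raised galvanised panel lies upside down. Take it by the round lugs on its sides, push its far end up against the panel's front edge, and tip it up on end there and over, so that it ends lying flat and right way up (open side up) on top of the panel. Do not knock over or shift the potted seedling standing on the panel.

Things in the scene. Friction and masses are not known exactly. Their poses are not given: they have to be found in the camera images.
- tray_mid (a point): Centre (half-way up) of the loose black enamelled drip tray: 130 mm long (x), 48 wide (y), 20 high, 0.17 kg. z points out of its flat base: up now (upside down on the bench), down once righted. +x end faces the panel, 10 to 45 mm off, up to 15 degrees askew. Half-way up each long side, 50 mm from the centre towards the -x end, a round lug stands out 4 mm (56 mm over both).
- panel_edge (a point): Middle of the top front edge of the raised galvanised panel, a fixed flat slab 28 mm high on the bench, front face upright. x points level across its top, away from the tray (the way to push and tip); y runs along the edge; z up. The flat top reaches 240 mm along x and 170 mm each way along y. Pinched gently by its lugs, the tray swings on them as on an axle.
- seedling_mid (a point): Centre (half-way up) of a black pot with a seedling, 60 mm across, 52 mm high plus 15 mm of leaves, standing loose on the panel about 125 mm to one side of the edge's middle and 50 to 100 mm in from the edge; a clay pot of like size stands on the other side. z up.
Things that resemble listed ones, but are neither listed nor needed, are in the scene too. Of the things shaped like the part that bears tray_mid, the black one is meant.

How it is judged:
On the way:
1. the tray stands on end at the panel's front edge, within 25 degrees of upright, its centre lower than 100 mm above the bench and within 60 mm of the edge (angle between tray_mid's own x axis and vertical above 2.7 rad and height (world z) of tray_mid below 0.1 m and x of tray_mid in the frame of panel_edge between -0.06 and 0.06 m), for 0.1 s.
At the end, for the whole second after the job is handed in: The tray lies right way up (base down, within 10 degrees of level) on the panel: its centre is over the panel and between 28 and 50 mm above the bench (angle between tray_mid's own z axis and vertical above 2.96 rad and height (world z) of tray_mid between 0.028 and 0.05 m and x of tray_mid in the frame of panel_edge between 0 and 0.24 m and y of tray_mid in the frame of panel_edge between -0.17 and 0.17 m); the robot touches nothing.
It fails at once if the potted seedling is shifted by more than 30 mm or tipped by more than 20 degrees (distance of seedling_mid from where it was at the start of the episode above 0.03 m or angle between seedling_mid's own z axis and vertical above 0.35 rad).
It also fails if it takes over 45 s, if anything falls off the work surface, if the arm or the gripper's body presses on something with over 40 N, if the wrist force passes 120 N, or if a joint passes its speed limit or range.

## Working session

There is one attempt and no reset: what is moved stays moved. The work goes in short steps, Python scripts to look and compute and a tool call to move; the robot and the scene stay as the last step left them, time stands still between calls to the robot, and variables do not carry over. Pictures are saved under pics/ and viewed, at most 12 in all, crops included, and the job is handed in when it is done.

Besides the shell and the picture viewer there is one more tool, called after "Emit:" as name(argument=value, ...) on one line, values as JSON. move_arm: Moves the arm, as the interface text tells. Its arguments: {"type":"object","properties":{"claw":{"type":"array"},"delta_pos":{"type":"array"},"turn":{"type":"array"},"newtons":{"type":"number"}},"required":["claw","delta_pos","turn"]}

```bash
mkdir -p pics; cat > look.py <<'E'
from workcell import env
import cv2, numpy as np
def snap(cam,name):
    im=env.read_camera(cam); cv2.imwrite(f'pics/{name}.png',im[:,:,::-1]); return im
def ray(cam,px):
    p=env.camera_params(cam); K=np.array(p['K'],float); d=np.array(p['dist'],float); V=np.array(p['view'])
    u=cv2.undistortPoints(np.array([[px]],float),K,d)[0,0]
    R=V[:3,:3];o=-R.T@V[:3,3]
    return o,R.T@np.array([u[0],-u[1],-1])
def at(cam,px,z):
    o,d=ray(cam,px); return o+d*(z-o[2])/d[2]
def proj(cam,X):
    p=env.camera_params(cam); V=np.array(p['view']); c=V[:3,:3]@np.array(X,float)+V[:3,3]
    q=np.array([c[0],-c[1],-c[2]])
    return cv2.projectPoints(q[None],np.zeros(3),np.zeros(3),np.array(p['K'],float),np.array(p['dist'],float))[0].ravel()
E
python3 - <<'E'
from look import *
print(env.get_state())
a=snap('top','top0'); 
for n in ['tray_mid','panel_edge','seedling_mid']:
    print(n,[(r['score'],r['position'],) for r in env.spot_point('top',n)])
    if n!='panel_edge': print([(r['score'],r['box']) for r in env.trace('top',n)])
b=snap('scene','scene0')
for n in ['tray_mid','panel_edge','seedling_mid']:
    print(n,[(r['score'],r['position'],) for r in env.spot_point('scene',n)])
cv2.imwrite('pics/both0.png',cv2.resize(np.vstack([a,b])[:,:,::-1],None,fx=.78,fy=.78))
E
```

```text
{'time_s': 0.0, 'joint_pos': array([ 1.20886792e+00,  8.79626158e-02,  1.37229969e+00, -7.27001170e-06,
        1.68358937e+00, -1.03089179e-01]), 'qvel': array([-0.0013764 , -0.00136723,  0.0011664 ,  0.00078268, -0.00073035,
        0.00020313]), 'tau': array([ 2.58834561e-04, -3.51864660e+01, -3.13273859e+01, -1.45450645e-04,
        1.10035573e-02,  1.28619496e-05]), 'position': array([0.14059709, 0.53119956, 0.23011191]), 'tcp_rot': array([-3.13934488e+00, -2.25281223e-04,  2.88275237e+00]), 'wrist_force': array([-0.60462431,  0.06229656, -0.44654848]), 'wrist_torque': array([ 0.00167706,  0.01270646, -0.03780476]), 'gripper_force': 0.0, 'finger_gap': 0.08548915279070296}
tray_mid [(0.89, [295.3, 264.4]), (0.78, [126.3, 292.7]), (0.68, [365.5, 148.2]), (0.57, [282.4, 172.9])]
[(0.93, [255.0, 160.0, 314.1, 195.2]), (0.89, [346.4, 121.1, 390.0, 172.3]), (0.82, [96.6, 270.9, 158.4, 317.9]), (0.65, [272.5, 234.8, 324.5, 291.4])]
panel_edge [(0.75, [235.1, 171.2])]
seedling_mid [(0.59, [203.2, 222.6])]
[(0.78, [184.4, 208.9, 217.1, 238.4])]
tray_mid [(0.91, [367.3, 138.6]), (0.71, [214.5, 147.4]), (0.69, [115.9, 246.6]), (0.66, [218.3, 219.2])]
panel_edge [(0.84, [266.1, 222.9]), (0.72, [300.9, 171.6])]
seedling_mid [(0.56, [303.4, 172.7])]
```

View pics/top0.png

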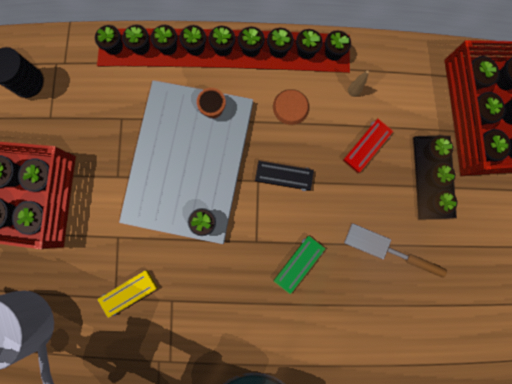

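View pics/scene0.png

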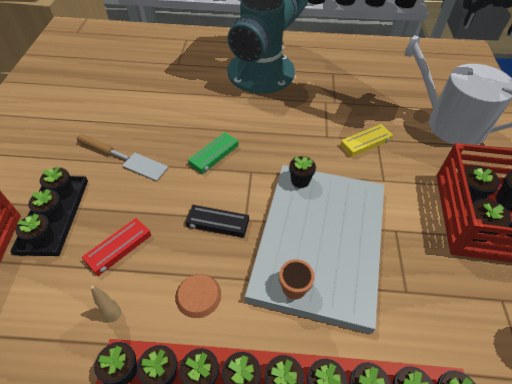

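The candidates for the tray in the top view are black (285,176), red (368,146), green (300,264) and yellow (127,293). I choose black: it sits in front of the panel's right edge, which runs from (253,97) to (224,242). The seedling is at (203,222) and the clay pot at (212,102).

```bash
python3 - <<'E'
from look import *
a=env.read_camera('top')
m=[r for r in env.trace('top','tray_mid') if r['box'][0]<285<r['box'][2] and r['box'][1]<176<r['box'][3]][0]
cv2.imwrite('pics/crop.png',cv2.resize(a[80:260,180:340,::-1],None,fx=3.3,fy=3.3,interpolation=cv2.INTER_CUBIC))
ys,xs=np.nonzero(m['mask'])
P=np.array([at('top',(x,y),0.02)[:2] for x,y in zip(xs,ys)])
c,s,ang=cv2.minAreaRect((P*1000).astype(np.float32)); print('tray rect',c,s,ang)
print('mean',P.mean(0)); w,v=np.linalg.eigh(np.cov(P.T)); print('axis',v[:,1],np.degrees(np.arctan2(v[1,1],v[0,1])), np.sqrt(12*w))
for n,p in dict(e1=(253,97),e2=(224,242)).items(): print(n,at('top',p,0.028))
print('edge net',at('top',(235.1,171.2),.028), at('scene',(266.1,222.9),.028))
print('seed',at('top',(203.2,222.6),.054)); 
print('scene seed',at('scene',(303.4,172.7),.054),'tray',at('scene',(218.3,219.2),.01))
p=env.camera_params('top');V=np.array(p['view']);print('cam',-V[:3,:3].T@V[:3,3])
E
```

```text
tray rect (564.0250854492188, -53.285850524902344) (132.11248779296875, 54.903343200683594) 81.51629638671875
mean [ 0.56351231 -0.0541221 ]
axis [0.1339611  0.99098659] 82.30145041238782 [0.05227043 0.13141718]
e1 [0.74286227 0.02247258 0.028     ]
e2 [0.40710453 0.07700685 0.028     ]
edge net [0.56736234 0.05763518 0.028     ] [0.57546976 0.05497492 0.028     ]
seed [0.4481584  0.12227253 0.054     ]
scene seed [0.44984382 0.131138   0.054     ] tray [ 0.56295156 -0.05052982  0.01      ]
cam [0.42168949 0.02235262 0.96059586]
```

View pics/crop.png

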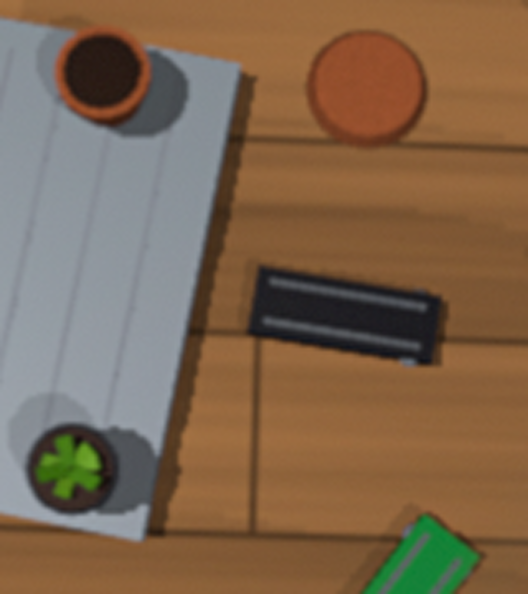

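Black tray confirmed: base up, with the lugs at crop (422,293) and (408,362), which is the end away from the panel. Next I refine the panel edge and plan the approach.

```bash
python3 - <<'E'
from look import *
for c in('top','scene'): print(c,proj(c,[.141,.532,.231]))
a=cv2.imread('pics/top0.png').astype(int)
# panel: bluish-grey pixels; find right edge for rows 110..200
pts=[]
for r in range(108,232,4):
    row=a[r]; g=(row[:,0]>row[:,2]-5)&(row.sum(1)>300)   # blue >= red, bright
    xs=np.nonzero(g[180:262])[0]
    if len(xs): pts.append(at('top',(180+xs.max()+.5,r),.028)[:2])
P=np.array(pts); vx,vy,x0,y0=cv2.fitLine(P.astype(np.float32),cv2.DIST_HUBER,0,.001,.001).ravel()
d=np.array([vx,vy]); n=np.array([-vy,vx]); n*=np.sign(n[1]); p0=np.array([x0,y0])
print('normal',n,np.degrees(np.arctan2(n[1],n[0])),'resid mm',np.abs((P-p0)@n).max()*1e3,'p0',p0)
t=np.array([.5637,-.0537])
print('tray c dist to edge',(t-p0)@n)
for l in [(307.9,168.8),(303.6,189.7)]: print('lug',at('top',l,.01))
print('lug pred',t-.05*np.array([np.cos(np.radians(81.9)),np.sin(np.radians(81.9))]))
yaw=2.88275; R=np.array([[np.cos(yaw),np.sin(yaw)],[np.sin(yaw),-np.cos(yaw)]])
print('shift in tool axes/0.08',R.T@(np.array([.556,-.104])-[.1406,.5312])/.08)
E
```

```text
top [-26.85730688 374.35639351]
scene [483.63202171  35.07051179]
normal [0.16440777 0.98639244] 80.53717 resid mm 88.34340668678841 p0 [0.62765443 0.04210455]
tray c dist to edge -0.10501548578050479
lug [ 0.58140514 -0.11009489  0.01      ]
lug [ 0.53228592 -0.10095997  0.01      ]
lug pred [ 0.55665494 -0.10320118]
shift in tool axes/0.08 [-7.05185927 -6.34641135]
```

```bash
python3 - <<'E'
from look import *
for p in [(435,128),(465,143),(510,140)]: print(at('scene',p,0))
for z in (.1,.15,.2): print(z,at('scene',(413,42),z),at('scene',(500,70),z))
for p in [(5,355),(45,380),(50,310),(20,295)]: print(at('top',p,0.1))
E
```

```text
[0.21181631 0.49199463 0.        ]
[0.26335548 0.55848032 0.        ]
[ 2.41982569e-01  6.78483968e-01 -1.11022302e-16]
0.1 [-0.04009898  0.44203786  0.1       ] [0.07897182 0.65202615 0.1       ]
0.15 [0.04552479 0.4118205  0.15      ] [0.15507275 0.60501471 0.15      ]
0.2 [0.13114857 0.38160315 0.2       ] [0.23117369 0.55800327 0.2       ]
[0.14439976 0.54128631 0.1       ]
[0.0989674  0.44668217 0.1       ]
[0.25067976 0.43704074 0.1       ]
[0.27782284 0.50727108 0.1       ]
```

Emit:
move_arm(claw=[1,1,1,1,1,1,1,1], delta_pos=[[0,0,-0.5],[0,0,-1],[-0.15,-0.15,-1],[-0.35,-0.3,-1],[-0.5,-0.45,-1],[-0.7,-0.6,-1],[-0.85,-0.75,-1],[-1,-0.9,-1]], turn=[0,0,0,0,0,0,0,0], newtons=20)

```text
time_s: 1.6
position: [0.2003, 0.4404, 0.3112]
tcp_rot: [-3.141, -0.0, 2.882]
wrist_force: [0.1, 0.1, 0.4]
finger_gap: 0.0852
gripper_force: 0.0
```

Emit:
move_arm(claw=[1,1,1,1,1,1,1,1], delta_pos=[[-0.15,-0.15,0],[-0.3,-0.3,0],[-0.45,-0.4,0],[-0.6,-0.5,0],[-0.75,-0.65,0],[-0.85,-0.75,0],[-1,-0.85,0],[-1,-0.9,0]], turn=[0,0,0,0,0,0,0,0])

```text
time_s: 2.6
position: [0.2592, 0.3509, 0.3113]
tcp_rot: [3.142, -0.0, 2.881]
wrist_force: [-0.1, -0.7, 0.0]
finger_gap: 0.0853
gripper_force: 0.0
```

Emit:
move_arm(claw=[1,1,1,1,1,1,1,1], delta_pos=[[-0.15,-0.15,0],[-0.3,-0.3,0],[-0.45,-0.4,0],[-0.6,-0.5,0],[-0.75,-0.65,0],[-0.85,-0.75,0],[-1,-0.85,0],[-1,-0.9,0]], turn=[0,0,0,0,0,0,0,0])

```text
time_s: 3.6
position: [0.318, 0.2609, 0.3111]
tcp_rot: [-3.141, -0.0, 2.882]
wrist_force: [-0.4, 0.0, 0.3]
finger_gap: 0.0851
gripper_force: 0.0
```

Emit:
move_arm(claw=[1,1,1,1,1,1,1,1], delta_pos=[[-0.15,-0.15,0],[-0.3,-0.3,0],[-0.45,-0.4,0],[-0.6,-0.5,0],[-0.75,-0.65,0],[-0.85,-0.75,0],[-1,-0.85,0],[-1,-0.9,0]], turn=[0,0,0,0,0,0,0,0])

```text
time_s: 4.6
position: [0.3769, 0.1708, 0.3111]
tcp_rot: [-3.141, -0.001, 2.882]
wrist_force: [0.1, 0.4, -0.6]
finger_gap: 0.0857
gripper_force: 0.0
```

Emit:
move_arm(claw=[1,1,1,1,1,1,1,1], delta_pos=[[-0.15,-0.15,0],[-0.3,-0.3,0],[-0.45,-0.4,0],[-0.6,-0.5,0],[-0.75,-0.65,0],[-0.85,-0.75,0],[-1,-0.85,0],[-1,-0.9,0]], turn=[0.2,0.4,0.6,0.8,1,1,1,1])

```text
time_s: 5.6
position: [0.4357, 0.0808, 0.311]
tcp_rot: [-3.141, -0.0, 2.098]
wrist_force: [0.6, 1.0, 0.2]
finger_gap: 0.0853
gripper_force: 0.0
```

Emit:
move_arm(claw=[1,1,1,1,1,1,1,1], delta_pos=[[-0.15,0.02,0.15],[-0.3,0.05,0.3],[-0.45,0.07,0.45],[-0.6,0.09,0.6],[-0.75,0.11,0.75],[-0.9,0.13,0.9],[-1,0.15,1],[-1,0.15,1]], turn=[0.2,0.4,0.6,0.8,0.85,0.85,0.85,0.85])

```text
time_s: 6.6
position: [0.4857, 0.0178, 0.2303]
tcp_rot: [-3.139, -0.0, 1.43]
wrist_force: [0.2, -0.0, 0.1]
finger_gap: 0.0856
gripper_force: 0.0
```

Emit:
move_arm(claw=[1,1,1,1,1,1,1,1], delta_pos=[[-0.15,0.15,0],[-0.3,0.3,0],[-0.45,0.45,0],[-0.6,0.6,0],[-0.75,0.75,0],[-0.9,0.9,0],[-1,1,0],[-1,1,0]], turn=[0,0,0,0,0,0,0,0])

```text
time_s: 7.6
position: [0.5542, -0.0729, 0.231]
tcp_rot: [-3.141, -0.0, 1.429]
wrist_force: [0.2, -1.1, 0.0]
finger_gap: 0.0851
gripper_force: 0.0
```

```bash
python3 - <<'E'
from look import *
s=env.get_state(); print(s['time_s'],s['position'],s['tcp_rot'])
snap('wrist','w0')
for r in env.trace('wrist','tray_mid'):
    print(r['score'],r['box'])
    ys,xs=np.nonzero(r['mask'])
    P=np.array([at('wrist',(x,y),0.02)[:2] for x,y in zip(xs[::7],ys[::7])])
    c,sz,ang=cv2.minAreaRect((P*1000).astype(np.float32)); print(c,sz,ang)
    w,v=np.linalg.eigh(np.cov(P.T)); print('axis',np.degrees(np.arctan2(v[1,1],v[0,1])),P.mean(0))
print([(r['score'],r['position'],at('wrist',r['position'],.01)) for r in env.spot_point('wrist','tray_mid')])
E
```

```text
7.6 [ 0.55416825 -0.07287698  0.23096577] [-3.14090968e+00 -2.59827762e-04  1.42896816e+00]
0.8 [294.7, 246.6, 359.6, 314.9]
(627.527099609375, -231.9221954345703) (55.82341003417969, 102.55325317382812) 50.941322326660156
axis 124.2712129267694 [ 0.61755626 -0.22592814]
0.76 [245.3, 76.2, 289.5, 200.3]
(564.1646118164062, -51.8477783203125) (130.04974365234375, 49.29517364501953) 83.53733825683594
axis 82.50948335403075 [ 0.56461039 -0.04902198]
0.57 [32.6, 152.7, 151.5, 241.1]
(365.4063415527344, -88.35668182373047) (57.21565246582031, 132.63827514648438) 52.775390625
axis 144.09706979780572 [ 0.36562462 -0.08764687]
[(0.91, [265.7, 136.8], array([ 0.56504116, -0.05074786,  0.01      ])), (0.9, [93.6, 194.3], array([ 0.36302378, -0.08747553,  0.01      ])), (0.81, [347.6, 288.8], array([ 0.64135249, -0.25242179,  0.01      ]))]
```

View pics/w0.png

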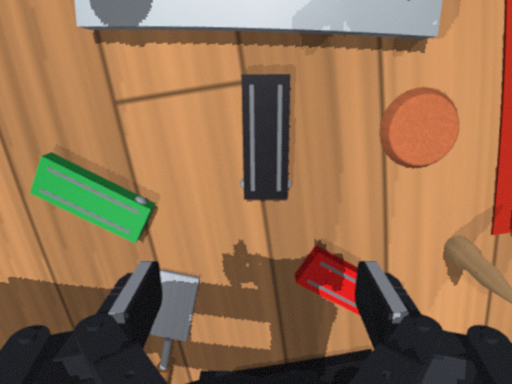

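The wrist view shows the black tray at (266,137) with its lugs at (242,184) and (291,184). The panel's front edge runs across the top from about (78,27) to (437,36).

```bash
python3 - <<'E'
from look import *
im=cv2.imread('pics/w0.png').astype(int)
L=[at('wrist',p,.01) for p in [(242,184),(291,184)]]; print('lugs',L,'mid',(L[0]+L[1])/2,'sep',np.linalg.norm(L[0]-L[1]))
c=np.array([.5646,-.0505]); 
# tray end corners from dark mask
d=((im.max(2)<75)).astype(np.uint8); d[:60]=0;d[215:]=0;d[:,:225]=0;d[:,305:]=0
k=cv2.findContours(d,0,1)[0]; k=max(k,key=cv2.contourArea); print('px rect',cv2.minAreaRect(k),cv2.boundingRect(k))
# panel top edge: brightness columns
for x in (150,200,266,330,400): print(x,[int(v) for v in im[20:45:2,x].sum(1)], [int(v) for v in (im[20:45:2,x,0]-im[20:45:2,x,2])])
a=at('wrist',(78,26),.028);b=at('wrist',(438,36),.0); print(a,b)
for z in(0,.028): print(at('wrist',(200,33 if z==0 else 29),z),at('wrist',(400,36 if z==0 else 31),z))
yaw=1.42897;R=np.array([[np.cos(yaw),np.sin(yaw)],[np.sin(yaw),-np.cos(yaw)]])
m=(L[0]+L[1])[:2]/2; print('to lugs',R.T@(m-env.get_state()['position'][:2])/.08)
E
```

```text
lugs [array([ 0.53218767, -0.09899417,  0.01      ]), array([ 0.58584331, -0.10650904,  0.01      ])] mid [ 0.55901549 -0.10275161  0.01      ] sep 0.054179340712986634
px rect ((265.5, 137.5), (125.0, 47.0), 90.0) (242, 75, 48, 126)
150 [644, 647, 657, 415, 249, 258, 260, 260, 262, 264, 258, 300, 457] [15, 16, 16, 12, 3, -53, -63, -61, -59, -62, -61, -73, -111]
200 [662, 659, 660, 507, 256, 247, 260, 250, 257, 245, 247, 263, 414] [14, 14, 13, 16, 7, -37, -62, -63, -62, -62, -63, -71, -108]
266 [669, 666, 660, 666, 445, 246, 228, 231, 222, 232, 223, 227, 279] [12, 12, 12, 13, 12, 6, -43, -53, -56, -54, -54, -56, -73]
330 [563, 557, 559, 580, 564, 434, 216, 182, 191, 225, 229, 216, 225] [15, 14, 16, 15, 16, 12, 8, -25, -44, -55, -51, -55, -53]
400 [525, 515, 527, 527, 519, 518, 508, 344, 207, 204, 191, 203, 197] [14, 15, 13, 16, 16, 14, 15, 8, 5, -32, -51, -44, -44]
[0.4042581  0.08249012 0.028     ] [0.75408879 0.02758695 0.        ]
[0.51365467 0.06112526 0.        ] [0.71422179 0.03184421 0.        ]
[0.51817645 0.06087467 0.028     ] [0.70328534 0.03478866 0.028     ]
to lugs [-0.37251917  0.12050456]
```

Emit:
move_arm(claw=[1,1,1,1,1,1,1,1], delta_pos=[[-0.1,0.03,0.2],[-0.2,0.06,0.4],[-0.3,0.08,0.6],[-0.35,0.1,0.8],[-0.35,0.1,1],[-0.35,0.1,1],[-0.35,0.1,1],[-0.35,0.1,1]], turn=[0,0,0,0,0,0,0,0])

```text
time_s: 8.75
position: [0.5584, -0.1011, 0.1524]
tcp_rot: [3.14, 0.0, 1.43]
wrist_force: [-0.2, -0.1, -0.1]
finger_gap: 0.0856
gripper_force: 0.0
```

Emit:
move_arm(claw=[1,1,1,1,1,1,1,1], delta_pos=[[0,0,0.15],[0,0,0.3],[0,0,0.45],[0,0,0.6],[0,0,0.8],[0,0,1],[0,0,1],[0,0,1]], turn=[0,0,0,0,0,0,0,0])

```text
time_s: 9.75
position: [0.5581, -0.1012, 0.0715]
tcp_rot: [3.141, -0.0, 1.43]
wrist_force: [-0.7, -0.0, -0.2]
finger_gap: 0.0854
gripper_force: 0.0
```

```bash
python3 - <<'E'
from look import *
s=env.get_state(); print(s['time_s'],s['position'],s['tcp_rot'])
snap('wrist','w1')
E
```

```text
9.75 [ 0.55813065 -0.10116925  0.07153373] [ 3.14103933e+00 -1.43257940e-06  1.42985533e+00]
```

View pics/w1.png

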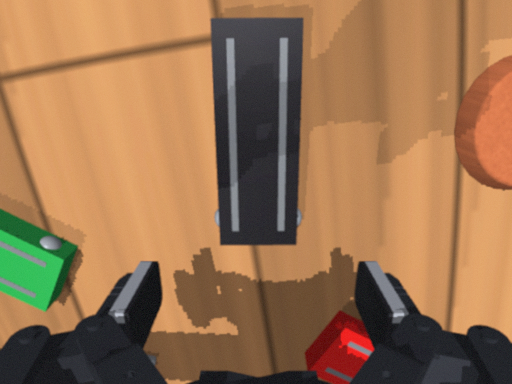

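Lugs show at (219,217) and (299,217), centred between the fingers; the red tray at (345,350) lies well behind. Next I check their position.

```bash
python3 - <<'E'
from look import *
L=[at('wrist',p,.01) for p in [(219,217),(299,217)]]; print(L,(L[0]+L[1])/2, np.degrees(np.arctan2(*(L[1]-L[0])[1::-1])))
yaw=1.42986;R=np.array([[np.cos(yaw),np.sin(yaw)],[np.sin(yaw),-np.cos(yaw)]])
print((R.T@((L[0]+L[1])[:2]/2-env.get_state()['position'][:2]))/.08)
A=[at('wrist',p,.02) for p in [(211,18),(302,18),(296,244),(220,244)]]; print(A)
E
```

```text
[array([ 0.53356173, -0.09988769,  0.01      ]), array([ 0.58455673, -0.10709301,  0.01      ])] [ 0.55905923 -0.10349035  0.01      ] -8.042347156952777
[-0.02648442  0.01228716]
[array([0.55041019, 0.01443663, 0.02      ]), array([0.59707192, 0.00786565, 0.02      ]), array([ 0.58014783, -0.12084384,  0.02      ]), array([ 0.53270204, -0.11413548,  0.02      ])]
```

Emit:
move_arm(claw=[1,1,1,1,1,1,1,1], delta_pos=[[-0.02,0.01,0.2],[-0.02,0.01,0.4],[-0.02,0.01,0.6],[-0.02,0.01,0.75],[-0.02,0.01,0.85],[-0.02,0.01,0.92],[-0.02,0.01,0.92],[-0.02,0.01,0.92]], turn=[0,0,0,0,0,0,0,0])

```text
time_s: 10.8
position: [0.5589, -0.1029, -0.0017]
tcp_rot: [3.14, 0.0, 1.43]
wrist_force: [0.1, -0.0, 0.0]
finger_gap: 0.0855
gripper_force: 0.0
```

Emit:
move_arm(claw=[0.9,0.8,0.72,0.68,0.64,0.6,0.5,0.5], delta_pos=[[0,0,0],[0,0,0],[0,0,0],[0,0,0],[0,0,0],[0,0,0],[0,0,0],[0,0,0]], turn=[0,0,0,0,0,0,0,0], newtons=20)

```text
time_s: 11.8
position: [0.5584, -0.1028, -0.0019]
tcp_rot: [3.142, -0.0, 1.43]
wrist_force: [-1.9, 0.9, 4.5]
finger_gap: 0.0541
gripper_force: 20.7
```

Emit:
move_arm(claw=[0.5,0.5,0.5,0.5,0.5,0.5,0.5,0.5], delta_pos=[[0.08,0,-0.01],[0.16,0,-0.01],[0.24,0,-0.01],[0.32,0,-0.01],[0.4,0,-0.01],[0.46,0,-0.01],[0.5,0,-0.01],[0.52,0,-0.01]], turn=[0,0.01,0.02,0.02,0.02,0.02,0.02,0.02])

```text
time_s: 12.8
position: [0.5638, -0.0626, -0.0017]
tcp_rot: [-3.141, 0.003, 1.414]
wrist_force: [-1.9, -5.8, -0.6]
finger_gap: 0.054
gripper_force: 21.3
```

```bash
python3 - <<'E'
from look import *
s=env.get_state(); print(s['time_s'],s['position'],s['tcp_rot'],s['wrist_force'],s['gripper_force'],s['finger_gap'])
snap('wrist','w2')
E
```

```text
12.8 [ 0.56383619 -0.06264561 -0.00166145] [-3.14090834e+00  2.66644059e-03  1.41443561e+00] [-1.87823728 -5.84348673 -0.60825159] 21.262539625167847 0.05399981062130568
```

View pics/w2.png

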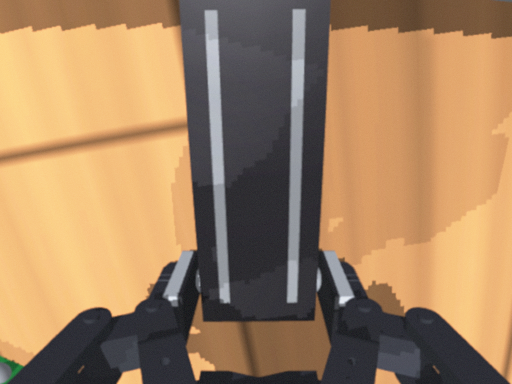

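The tray's far end now touches the panel (−5.8 N along y) and the lugs sit in the pads at (200,282) and (318,282). Next I lift along the arc and check that the tray swings.

Emit:
move_arm(claw=[0.5,0.5,0.5,0.5,0.5,0.5,0.5,0.5], delta_pos=[[0,0,-0.08],[0,0,-0.15],[0,0,-0.22],[0,0,-0.3],[0.015,0,-0.37],[0.03,0,-0.44],[0.05,0,-0.51],[0.075,0,-0.57]], turn=[0,0,0,0,0,0,0,0])

```text
time_s: 13.85
position: [0.5653, -0.0552, 0.0445]
tcp_rot: [3.141, -0.001, 1.414]
wrist_force: [0.2, -1.1, -0.7]
finger_gap: 0.054
gripper_force: 21.4
```

```bash
python3 - <<'E'
from look import *
s=env.get_state(); print(s['time_s'],s['position'],s['tcp_rot'],s['wrist_force'],s['gripper_force'],s['finger_gap'])
a=snap('wrist','w3'); b=snap('scene','s3'); 
cv2.imwrite('pics/c3.png',np.hstack([cv2.resize(a,(400,300)),cv2.resize(b[140:290,150:350],(400,300))])[:,:,::-1])
E
```

```text
13.85 [ 0.56532912 -0.05522554  0.0445114 ] [ 3.14136232e+00 -5.14515266e-04  1.41430806e+00] [ 0.18410276 -1.12796314 -0.67541031] 21.35351300239563 0.054029376057260645
```

View pics/c3.png

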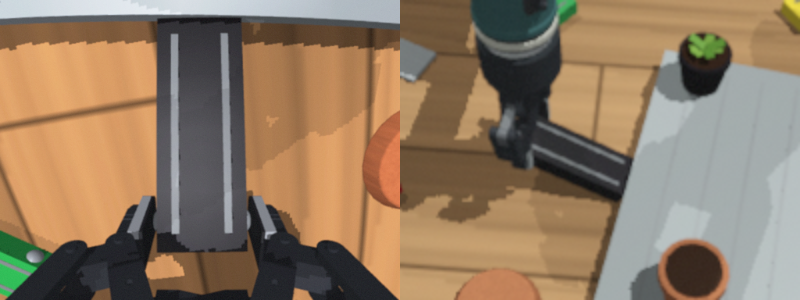

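Wrist view and scene crop show the tray hinging on its lugs, with its far end low against the panel front at (200,22) and (625,180). Continue the arc.

Emit:
move_arm(claw=[0.5,0.5,0.5,0.5,0.5,0.5,0.5,0.5], delta_pos=[[0.055,0,-0.13],[0.13,0,-0.25],[0.21,0,-0.355],[0.31,0,-0.455],[0.42,0,-0.54],[0.535,0,-0.61],[0.665,0,-0.665],[0.8,0,-0.71]], turn=[0,0,0,0,0,0,0,0])

```text
time_s: 14.95
position: [0.5752, 0.0083, 0.1011]
tcp_rot: [-3.141, -0.0, 1.414]
wrist_force: [-0.4, -0.9, -1.7]
finger_gap: 0.0543
gripper_force: 21.4
```

Emit:
move_arm(claw=[0.5,0.5,0.5,0.5,0.5,0.5,0.5,0.5], delta_pos=[[0.08,0,-0.02],[0.16,0,-0.03],[0.24,0,-0.035],[0.32,0,-0.04],[0.38,0,-0.04],[0.42,0,-0.04],[0.42,0,-0.04],[0.42,0,-0.04]], turn=[0,0,0,0,0,0,0,0])

```text
time_s: 15.95
position: [0.5805, 0.0407, 0.1042]
tcp_rot: [3.141, -0.0, 1.414]
wrist_force: [-0.3, -0.6, 0.7]
finger_gap: 0.0537
gripper_force: 21.5
```

```bash
python3 - <<'E'
from look import *
s=env.get_state(); print(s['time_s'],s['position'],s['wrist_force'],s['gripper_force'],s['finger_gap'])
a=snap('wrist','w4'); b=snap('scene','s4'); 
cv2.imwrite('pics/c4.png',np.hstack([cv2.resize(a,(400,300)),cv2.resize(b[110:290,170:410],(400,300))])[:,:,::-1])
E
```

```text
15.95 [0.58053433 0.04067089 0.10419473] [-0.31174983 -0.64982306  0.72619661] 21.495214998722076 0.053684259687852155
```

View pics/c4.png

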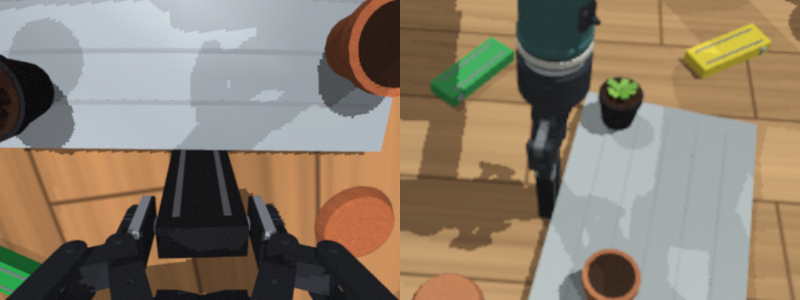

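Tray stands on end against the panel front with its base facing the panel (wrist crop (200,200), scene crop (548,170)); both pots are untouched. Now I tip it over the edge.

Emit:
move_arm(claw=[0.5,0.5,0.5,0.5,0.5,0.5,0.5,0.5], delta_pos=[[0.1,0,-0.02],[0.2,0,-0.04],[0.32,0,-0.04],[0.44,0,-0.03],[0.565,0,0],[0.685,0,0.03],[0.8,0,0.09],[0.91,0,0.155]], turn=[0,0,0,0,0,0,0,0])

```text
time_s: 17.05
position: [0.592, 0.1133, 0.0916]
tcp_rot: [3.141, -0.0, 1.414]
wrist_force: [-0.5, -0.7, -0.5]
finger_gap: 0.0536
gripper_force: 21.3
```

```bash
python3 - <<'E'
from look import *
s=env.get_state(); print(s['time_s'],s['position'],s['wrist_force'],s['gripper_force'],s['finger_gap'])
a=snap('wrist','w5'); b=snap('scene','s5'); 
cv2.imwrite('pics/c5.png',np.hstack([cv2.resize(a,(400,300)),cv2.resize(b[110:290,170:410],(400,300))])[:,:,::-1])
E
```

```text
17.05 [0.59204876 0.11330286 0.09156783] [-0.5155876  -0.68876306 -0.5036361 ] 21.282741129398346 0.05356978136098411
```

View pics/c5.png

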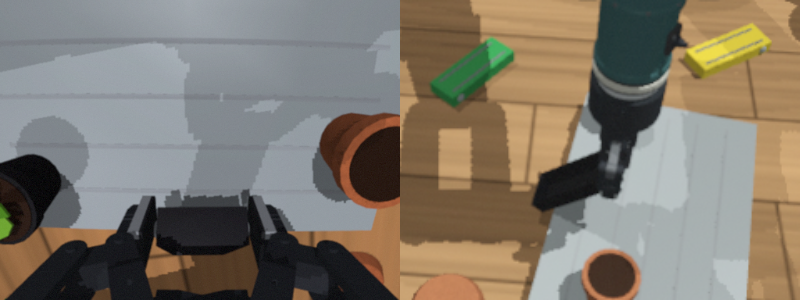

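The tray leans over the edge at about 45° (scene crop (570,180)); both pots are clear. Next I lay it down.

Emit:
move_arm(claw=[0.5,0.5,0.5,0.5,0.5,0.5,0.5,0.5], delta_pos=[[0.1,0,0.08],[0.2,0,0.17],[0.28,0,0.27],[0.345,0,0.39],[0.39,0,0.49],[0.425,0,0.59],[0.45,0,0.7],[0.465,0,0.78]], turn=[0,0,0,0,0,0,0,0])

```text
time_s: 18.15
position: [0.5978, 0.1498, 0.0291]
tcp_rot: [3.141, -0.001, 1.414]
wrist_force: [0.5, 1.3, 2.7]
finger_gap: 0.0475
gripper_force: 26.7
```

```bash
python3 - <<'E'
from look import *
s=env.get_state(); print(s['time_s'],s['position'],s['wrist_force'],s['gripper_force'],s['finger_gap'])
a=snap('wrist','w6'); b=snap('scene','s6'); 
cv2.imwrite('pics/c6.png',np.hstack([cv2.resize(a,(400,300)),cv2.resize(b[110:290,170:410],(400,300))])[:,:,::-1])
E
```

```text
18.15 [0.59783863 0.14981381 0.02911533] [0.50087011 1.3457233  2.6843286 ] 26.67181873577647 0.04747078848616943
```

View pics/c6.png

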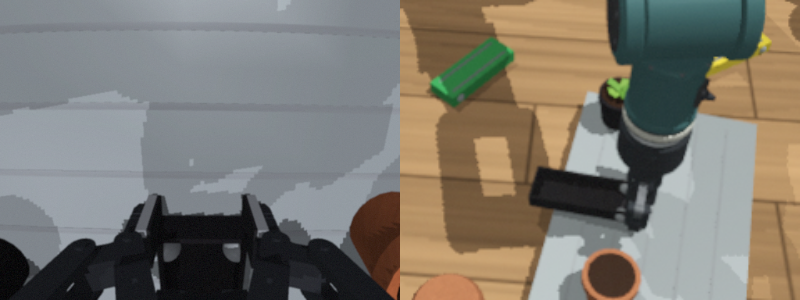

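Gap is now 47 mm: the pads have slid off the lugs, which show behind them at crop (170,252) and (232,252), onto the tray's sides. The open side is up and the tray lies nearly flat, but it overhangs the edge. Next I compute where it is.

```bash
python3 - <<'E'
from look import *
n=np.array([.158,.9874]); e=np.array([.565,.0535])
L=[at('wrist',p,.038)[:2] for p in [(218,322),(297,322)]]
print(L,'sep',np.linalg.norm(L[0]-L[1]),'lug past edge',[(l-e)@n for l in L])
s=env.get_state(); print('tcp past edge',(s['position'][:2]-e)@n)
for cam in ('scene','top'):
    env.read_camera(cam)
    for r in env.spot_point(cam,'tray_mid'):
        q=at(cam,r['position'],.038); print(cam,r['score'],r['position'],q,'past edge',(q[:2]-e)@n)
    for r in env.trace(cam,'tray_mid'): print(r['score'],r['box'])
E
```

```text
[array([0.57486682, 0.12659077]), array([0.61199161, 0.1208043 ])] sep 0.03757303429640359 lug past edge [np.float64(0.07372878563776929), np.float64(0.07388094311913247)]
tcp past edge 0.09998847631004512
scene 0.77 [367.7, 140.1] [0.31425836 0.29279212 0.038     ] past edge 0.19665986122632145
scene 0.73 [280.8, 226.5] [0.58829706 0.08628713 0.038     ] past edge 0.03605494807749329
scene 0.59 [214.9, 148.8] [ 0.37836886 -0.08313     0.038     ] past edge -0.16439618339726741
scene 0.56 [116.4, 244.2] [ 0.65723674 -0.23933616  0.038     ] past edge -0.2745730202388821
0.92 [82.7, 219.6, 152.2, 274.5]
0.66 [189.1, 130.1, 239.0, 176.1]
0.65 [248.3, 210.0, 309.2, 245.9]
0.64 [353.3, 130.3, 392.6, 155.1]
top 0.86 [365.6, 144.0] [ 0.63913318 -0.2386167   0.038     ] past edge -0.27672298529826644
top 0.77 [298.6, 263.2] [ 0.36529371 -0.0898019   0.038     ] past edge -0.17304989186404773
top 0.77 [127.4, 293.5] [0.28563685 0.28738254 0.038     ] past edge 0.1867962387534085
top 0.58 [224.0, 161.6] [0.58680818 0.08293744 0.038     ] past edge 0.03251222427177541
0.86 [344.1, 121.6, 390.2, 171.0]
0.81 [272.4, 235.9, 320.5, 292.5]
0.7 [97.6, 278.8, 131.4, 316.8]
0.6 [211.2, 148.4, 253.9, 180.4]
```

Centre is about 34 mm in from the edge and stable, so I release and rise.

Emit:
move_arm(claw=[0.65,0.75,0.85,0.95,1,1,1,1], delta_pos=[[0,0,0],[0,0,0],[0,0,0],[0,0,0],[0,0,0],[0,0,0],[0,0,-0.1],[0,0,-0.2]], turn=[0,0,0,0,0,0,0,0])

```text
time_s: 19.55
position: [0.5978, 0.1494, 0.0461]
tcp_rot: [3.141, -0.0, 1.414]
wrist_force: [0.1, 0.1, 0.9]
finger_gap: 0.0851
gripper_force: 0.0
```

Emit:
move_arm(claw=[1,1,1,1,1,1,1,1], delta_pos=[[0,0,-0.2],[0,0,-0.4],[0,0,-0.6],[0,0,-0.8],[0,0,-1],[0,0,-1],[0,0,-1],[0,0,-1]], turn=[0,0,0,0,0,0,0,0])

```text
time_s: 20.55
position: [0.597, 0.1493, 0.1241]
tcp_rot: [-3.14, 0.001, 1.414]
wrist_force: [-0.3, 0.0, -0.5]
finger_gap: 0.0853
gripper_force: 0.0
```

```bash
python3 - <<'E'
from look import *
s=env.get_state(); print(s['time_s'],s['position'],s['wrist_force'],s['gripper_force'],s['finger_gap'])
n=np.array([.158,.9874]); e=np.array([.565,.0535])
b=snap('scene','s7')
for r in env.spot_point('scene','tray_mid'):
    q=at('scene',r['position'],.038); print(r['score'],r['position'],q,'past edge',(q[:2]-e)@n)
print([(r['score'],at('scene',r['position'],.054)) for r in env.spot_point('scene','seedling_mid')])
a=snap('wrist','w7')
for r in env.trace('wrist','tray_mid'):
    ys,xs=np.nonzero(r['mask']); P=np.array([at('wrist',(x,y),.048)[:2] for x,y in zip(xs[::7],ys[::7])])
    print(r['score'],r['box'],cv2.minAreaRect((P*1000).astype(np.float32)))
cv2.imwrite('pics/c7.png',np.hstack([cv2.resize(a,(400,300)),cv2.resize(b[140:290,200:400],(400,300))])[:,:,::-1])
E
```

```text
20.55 [0.59696069 0.14928016 0.1241048 ] [-0.26983717  0.02517661 -0.49268499] 0.0 0.08531729188527941
0.81 [115.4, 247.0] [ 0.66358873 -0.23935749  0.038     ] past edge -0.27359046591440983
0.76 [366.4, 139.0] [0.31060682 0.28991223 0.038     ] past edge 0.1932393140339976
0.64 [215.1, 149.4] [ 0.38032454 -0.08235358  0.038     ] past edge -0.16332054760318732
0.59 [279.5, 226.9] [0.58951206 0.08362099 0.038     ] past edge 0.03361437123970668
[(0.61, array([0.4479827 , 0.13181095, 0.054     ]))]
0.94 [224.4, 196.6, 296.6, 356.2] ((588.1494750976562, 87.02574157714844), (138.49522399902344, 52.21696090698242), 81.1159439086914)
```

View pics/c7.png

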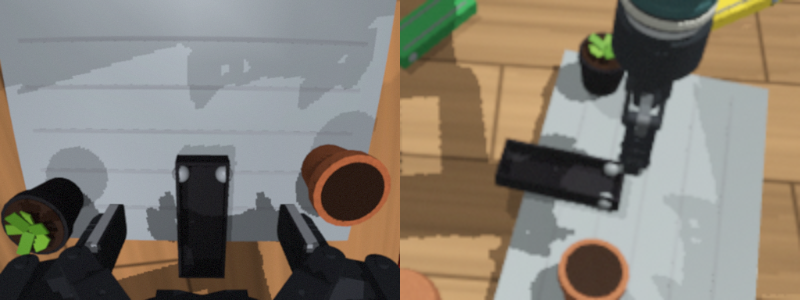

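The tray lies open side up on the panel (wrist crop (203,215), scene crop (560,175)). Its centre is about 34 mm past the edge, the seedling has not moved, and the gripper is clear. Handing in.

```bash
python3 -c "
from workcell import env
print(env.sign_off())"
```

```text
the job is handed in; nothing more can be done
None
```

I tipped the black tray up at the panel's edge and over, and handed the job in at about 21 s: the tray lies right way up on the panel, its centre about 34 mm in from the edge, the seedling is unmoved and the gripper is clear. The hand-in returned no verdict.

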